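# Lock the lathe spindle with its T-handled pin

## Robot

A 6-joint arm with a two-finger parallel gripper is mounted at the origin on the work surface; the furniture and walls round the work are solid. World frame = base frame: x ahead of the robot, y to its left, z up, the work surface at z = 0. Lengths are in mm, angles in rad, forces in N, time in s.
With the tool pointing down it reaches from about 375 to 825 mm from the base axis. Payload 5.5 kg.
Tool frame: the origin (TCP) lies between the finger pads; the fingertips stand 19 mm ahead of it and the grasp point (between the pads) is the TCP; z points along the fingers, y is the direction in which the jaws open and shut (so a half turn about z gives the same grasp; the last joint's range is limited). The gripper opens to 85 mm and grips with 20 to 120 N. Pads are 22 mm wide; open, the fingers measure 114 mm over their backs; the gripper's body (76 mm by 85 mm) begins 54 mm behind the grasp point. The pads swing forward as they close: fully open they stand 13 mm farther back than shut.
Start: joints at [0, 0.314, -0.047, 1.21, 0, 1.571], TCP at [599.996, -0, 219.599] pointing down, gripper open.
Joint ranges: [-2.67, 2.67], [-0.69, 1.73], [-1.03, 1.25], [-2.08, 2.16], [-1.42, 1.45], [-3.14, 3.14]. Speed limits (rad/s): [2.39, 2.39, 3.01, 3.14, 3.14, 3.14].

## Interface

Orientations are given as a unit quaternion [x, y, z, w].
In Python, from bench import arm gives the robot as it stands. Calls block until the motion is done:
- arm.goto(position, orientation): joint-space move of the TCP to a pose.
- arm.move_linear(position, feed=150, rot=None, until_force=None): straight line of the TCP; rot=None keeps the orientation; feed is the mean speed in mm/s. With until_force (N) it stops when the force on the tool has changed by that much, and returns True; else False.
- arm.move_j(angles): joint-space move.
- arm.open_gripper() and arm.clamp(grip_force=None): open the fingers fully, or close them until they stop; grip_force is the grip in N (None keeps the last).
- arm.sleep(seconds).
- arm.ik(position, orientation): joint angles nearest the present ones, or None.
- arm.snapshot(name): name is "scene" or "side" or "wrist"; returns a dict with "image" (480x640x3 uint8, red, green, blue), "range_z" (480x640 float32, mm along the optical axis (not along the pixel's ray), 0 where there is no reading), "mtx" (3x3 intrinsics, pixels), "extrinsics" (4x4, takes a point from camera to world coordinates); the wrist camera has in their place "tool_from_camera" (4x4, takes a point from camera to tool coordinates, whose origin is the TCP and whose axes are the flange's). Camera axes: x right, y down, z forward; pixel columns grow to the right and rows downward; lengths in mm; the calibration is good to about 2 mm. A picture is of the moment at which its call begins: read the wrist's pose just before it.
A pose or a line that the arm cannot do raises arm.PlanningError and nothing moves.
- arm.close_job(): hands the job in, once; it reports no verdict.
Readings, each from a call of its own:
- arm.get_time(): time.
- arm.get_joints(): joint angles.
- arm.get_dq(): joint speeds.
- arm.get_joint_efforts(): joint torques, N m.
- arm.get_tool_pos(): TCP position.
- arm.get_tcp_rot(): TCP orientation.
- arm.get_contact_force(): force on the tool from outside, world axes, zero at the start.
- arm.get_wrist_torque(): the same for the moment, N m.
- arm.get_opening(): finger opening in mm.
Only numpy, scipy, OpenCV 4.12 (cv2) and the standard library are available. Lean on these libraries where they do the work, as an engineer would, in place of code of your own. Each camera call takes 0.05 s, during which the arm holds its last target.

## Task

Lock the lathe's spindle so that the bowl blank can be unscrewed later: take the red T-handled lock pin from the bench, stand it tip first in the slanting steel bush on the headstock and let go so that it rests on the spindle. Turn the handwheel at the left end of the headstock until the pin drops by its own weight into the spindle's hidden cross-hole, then press the handle fully home, past the spring catch, until it sits on the bush. Do not push the chisel, the wax tin or the sanding block about.

Things in the scene. Friction and masses are not known exactly. Their poses are not given: they have to be found in the camera images.
- lathe: Teal wood lathe fixed to the bench. Origin on the bench under the middle of the headstock; x across the bed away from the robot, y along the spindle to the handwheel (left), z up. Spindle axis along y at z = 165 mm, x = 0. Headstock: round casting, 104 mm across, y -85 to 85. Bowl blank (124 mm across) at y -110 to -160; tool rest up to z = 163 at x = -83, y -145 to -265; tailstock beyond.
- wheel_centre (a point): Centre of the aluminium handwheel, on the spindle's axis (lathe frame 0, 142, 165 mm). Upright disc 100 mm across; rim 16 mm thick along y, the disc inside it no thicker. 49 mm of free air between it and the headstock. Turns both ways without end, friction about 0.1 N m (2 N at the rim), with spindle and blank, and stays where it is left.
- lock_bush: Steel bush, 33 mm outside, fixed on the headstock's upper front. Origin: centre of its open mouth, 72 mm from the spindle axis (lathe frame -51, 0, 216 mm). z points out of the bore, to the lathe's front and up at 45 degrees; y along the spindle. Inward: counterbore 20 mm wide, 19 deep, with two spring balls (left and right, 6 mm deep, 14 mm apart); then an oiled guide bore 14 mm wide.
- spindle_top (a point): Where the bore's axis meets the spindle's surface: 54 mm below the bush's mouth. The hidden spindle (36 mm across) has one straight cross-hole, 17 mm wide, right through it; it lines up with the bore twice a turn and nothing outside shows where. At the start it is 0.5 to 2.65 rad off, whichever way the wheel is turned. When it lines up, a pin standing in the bush drops and stops the wheel.
- lock_pin: Loose steel pin with a red cross-bar handle, about 70 g, lying with its tip roughly away from the robot. Shank 12 mm thick, tapered to 8 mm over the last 3 mm at the tip; a raised ring, 18 mm across, 74 to 84 mm from the tip. Origin on the shank's axis 62 mm from the tip, about 9 mm over the bench at first. x along the shank to the tip, y along the bar. Mass centre 8 mm from the origin toward the bar.
- pin_tip (a point): Centre of the pin's tip (62 mm from the pin's origin along its x). Resting on the spindle it is 54 mm below the bush's mouth; dropped into the cross-hole, with the ring resting on the spring balls, 77 to 82 mm; home 92 mm.
- pin_handle (a point): Middle of the handle's far side, 112 mm from the tip: the place to press. The handle is a round bar, 20 mm thick and 56 mm long, square to the shank; its underside is 92 mm from the tip and comes down on the bush's mouth. After the drop it is 10 to 16 mm short of that; a push of about 10 to 20 N along the bore takes the ring past the balls and the handle home.
- chisel: Loose turning chisel with a turned wooden handle, 27x353x27 mm, lying on the bench; bystander. Origin at the centre of its underside, y along it.
- wax_tin: Loose yellow-green tin, 69 mm in diameter and 59 mm tall, standing on the bench; bystander. Origin at the centre of its underside.
- sanding_block: Loose cork sanding block, 60x97x26 mm, lying on the bench; bystander. Origin at the centre of its underside.
Not all that is in view belongs to the job. Of the things that look like the lock_pin, the smaller one is meant.

How it is judged (in metres and radians):
On the way, in this order (a step that is already met when the one before it is completed fails the run):
1. the pin stands in the bush, let go, its tip resting on the spindle (angle between the x axis of lock_pin and the z axis of lock_bush, either way round below 0.14 rad and x of pin_tip in the frame of lock_bush between -0.008 and 0.008 m and y of pin_tip in the frame of lock_bush between -0.008 and 0.008 m and z of pin_tip in the frame of lock_bush between -0.062 and -0.046 m and contact force between the fingers and lock_pin below 0.3 N), for 0.2 s.
2. the wheel has been turned until the pin, untouched, has dropped into the spindle's cross-hole (angle between the x axis of lock_pin and the z axis of lock_bush, either way round below 0.14 rad and x of pin_tip in the frame of lock_bush between -0.008 and 0.008 m and y of pin_tip in the frame of lock_bush between -0.008 and 0.008 m and z of pin_tip in the frame of lock_bush below -0.068 m and contact force between the fingers and lock_pin below 0.3 N), for 0.1 s.
At the end, for the whole second after the job is handed in: The pin is through the spindle's cross-hole and home: in line with the bore within 0.14 rad and 8 mm, its tip at least 89 mm below the bush's mouth (92 mm when the handle touches the bush), released and at rest (angle between the x axis of lock_pin and the z axis of lock_bush, either way round below 0.14 rad and x of pin_tip in the frame of lock_bush between -0.008 and 0.008 m and y of pin_tip in the frame of lock_bush between -0.008 and 0.008 m and z of pin_tip in the frame of lock_bush below -0.089 m and contact force between the fingers and lock_pin below 0.3 N and linear speed of lock_pin below 0.02 m/s).
It fails at once if the chisel is pushed more than 30 mm from its place (distance of chisel from where it was at the start of the episode above 0.03 m).
It fails at once if the wax tin is pushed more than 30 mm from its place (distance of wax_tin from where it was at the start of the episode above 0.03 m).
It fails at once if the sanding block is pushed more than 30 mm from its place (distance of sanding_block from where it was at the start of the episode above 0.03 m).
It also fails if it takes over 72 s, if anything falls off the work surface, if the arm or the gripper's body presses on something with over 40 N, if the wrist force passes 120 N, or if a joint passes its speed limit or range.

## Working session

There is one attempt and no reset: what is moved stays moved. The work goes in short steps, each a Python script; the robot and the scene stay as the last script left them, time stands still between calls to the robot, and variables do not carry over. Pictures are saved under pics/ and viewed, and the job is handed in when it is done.

```bash
ls; mkdir -p pics
python3 - <<'E'
from bench import arm
import numpy as np,cv2
for n in ["scene","side","wrist"]:
    s=arm.snapshot(n)
    cv2.imwrite(f"pics/{n}0.png",s["image"][:,:,::-1])
    np.savez(f"{n}0.npz",**s)
    print(n,s["mtx"].tolist(),np.round(s.get("extrinsics",s.get("tool_from_camera")),3).tolist())
print(arm.get_time(),arm.get_tcp_rot(),arm.get_tool_pos())
E
```

```text
pics
scene [[622.9257660701046, 0.0, 320.7111593922728], [0.0, 622.9257660701046, 240.6185511316498], [0.0, 0.0, 1.0]] [[-0.684, -0.478, 0.551, -426.508], [-0.73, 0.454, -0.511, 782.389], [-0.005, -0.752, -0.659, 1161.663], [0.0, 0.0, 0.0, 1.0]]
side [[505.4040664649777, 0.0, 314.3201642971775], [0.0, 505.4040664649777, 240.45218164387103], [0.0, 0.0, 1.0]] [[0.977, -0.107, 0.187, 235.418], [-0.215, -0.477, 0.852, -917.486], [-0.002, -0.872, -0.489, 646.998], [0.0, 0.0, 0.0, 1.0]]
wrist [[372.3570493843645, 0.0, 325.49014344928753], [0.0, 372.3570493843645, 230.75924976997925], [0.0, 0.0, 1.0]] [[-0.0, -0.957, -0.29, 73.204], [1.0, -0.0, 0.0, -0.602], [-0.0, -0.29, 0.957, -154.885], [0.0, 0.0, 0.0, 1.0]]
0.15 [ 7.07116383e-01  7.07096914e-01 -4.33094279e-04 -4.32875315e-04] [ 5.99591374e+02 -6.19870994e-03  2.18948835e+02]
```

View pics/scene0.png

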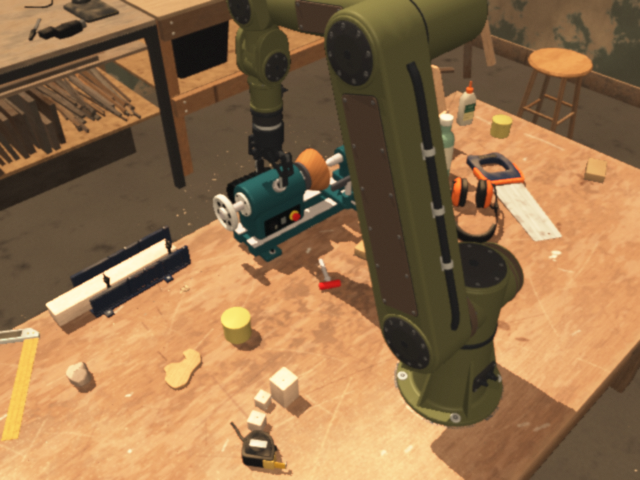

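View pics/side0.png

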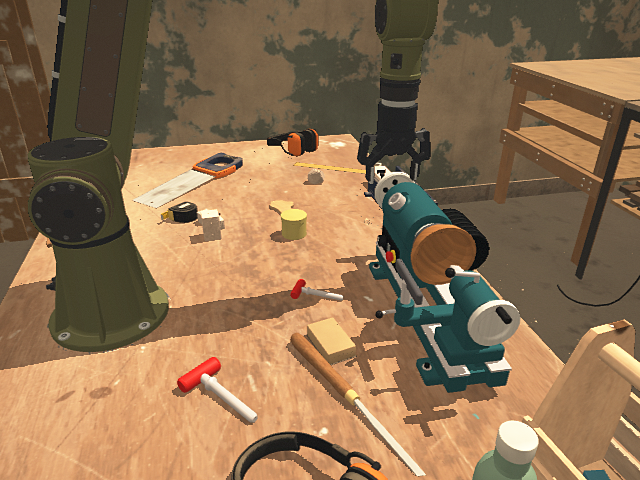

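View pics/wrist0.png

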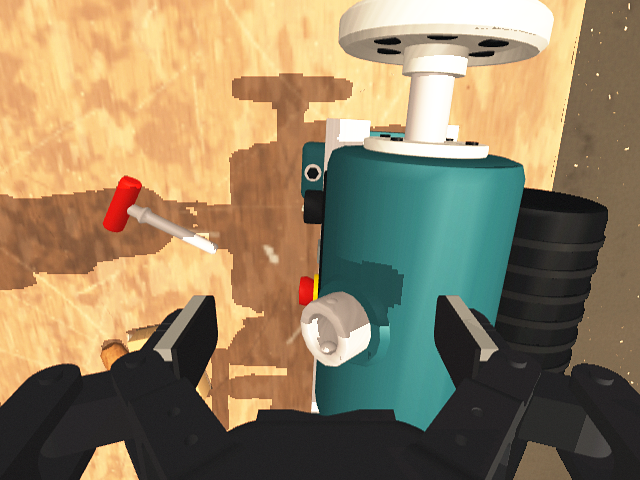

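The scene and side views show the lathe ahead of the robot. In the wrist view the small red pin's bar is at (120,205) with its tip at about (212,248), the bush mouth is at about (325,335) and the handwheel is at the top, at (445,20). In the side view the pin candidates are at (300,290) and at (200,375), where the second looks larger. Next I measure them.

```bash
cat > h.py <<'E'
import numpy as np,cv2
from scipy.spatial.transform import Rotation as R
def T(p,q):
    M=np.eye(4);M[:3,:3]=R.from_quat(q).as_matrix();M[:3,3]=p;return M
def pts(s,E):
    z=s["range_z"];K=s["mtx"];v,u=np.indices(z.shape)
    P=np.stack([(u-K[0,2])/K[0,0]*z,(v-K[1,2])/K[1,1]*z,z],-1)
    W=P@E[:3,:3].T+E[:3,3]; W[z==0]=np.nan
    return W
def red(img):
    h=cv2.cvtColor(img,cv2.COLOR_RGB2HSV)
    return (((h[...,0]<6)|(h[...,0]>174))&(h[...,1]>170)&(h[...,2]>80)).astype(np.uint8)
E
python3 - <<'E'
from h import *
p=[599.59,0,218.95];q=[.70711638,.70709691,-4.33e-4,-4.33e-4]
for n in ["scene","side","wrist"]:
    s=dict(np.load(n+"0.npz"))
    E=s["extrinsics"] if "extrinsics" in s else T(p,q)@s["tool_from_camera"]
    W=pts(s,E); np.save(n+"W.npy",W)
    m=red(s["image"]); k,l,st,c=cv2.connectedComponentsWithStats(m)
    for i in range(1,k):
        if st[i,4]>30:
            w=W[l==i]; w=w[~np.isnan(w[:,0])]
            print(n,st[i].tolist(),np.round(np.nanmedian(w,0),1),np.round(np.nanmin(w,0)),np.round(np.nanmax(w,0)))
W=np.load("wristW.npy")
for v,u in [(335,306),(335,360),(300,335),(360,335),(345,327),(20,445),(215,145),(248,212),(235,180),(12,345),(12,548),(150,425)]:
    print(v,u,np.round(W[v,u],1))
E
```

```text
scene [293, 214, 8, 7, 44] [579.5 -59.3  99.1] [572. -85.  76.] [591. -49. 109.]
scene [319, 279, 22, 11, 160] [391.2  -6.2  15.5] [374. -46.  -4.] [413.  21.  25.]
side [386, 251, 7, 11, 63] [580.6 -66.6 101.1] [577. -73.  84.] [596. -16. 109.]
side [290, 279, 16, 20, 163] [393.6 -20.3  16. ] [376. -38.  -0.] [416.  34.  22.]
side [177, 357, 44, 36, 675] [ 175.7 -241.6   22.5] [ 141. -267.   -2.] [ 216. -178.   29.]
wrist [103, 176, 39, 56, 1194] [399.   -6.3  18.8] [367. -37.   0.] [416.  19.  23.]
wrist [299, 276, 15, 30, 370] [582.9 -56.2 107.3] [ 577. -126.    1.] [589. -49. 111.]
335 306 [589.1 -31.9 208.9]
335 360 [615.2 -24.6 220.4]
300 335 [603.5 -10.1 213. ]
360 335 [603.5 -36.2 223.3]
345 327 [599.7 -33.9 214.6]
20 445 [644.9 109.2 213.4]
215 145 [420.3 -18.7  17.1]
248 212 [482.  -54.9  12.3]
235 180 [451.  -40.6  13.3]
12 345 [608.  120.  179.8]
12 548 [689.8 114.6 202.4]
150 425 [644.8  59.1 199.1]
```

The measured sizes say the pin with its bar near (397,-7), about 56 mm wide, is the small one. The other, at (176,-242), is larger. Now I fit the lathe pose: the headstock cylinder, the bush and the wheel.

```bash
cat > fit.py <<'E'
from h import *
from scipy.optimize import least_squares
for n in ["wrist","side","scene"]:
    s=dict(np.load(n+"0.npz"));W=np.load(n+"W.npy")
    h=cv2.cvtColor(s["image"],cv2.COLOR_RGB2HSV)
    teal=(h[...,0]>80)&(h[...,0]<100)&(h[...,1]>100)
    teal=cv2.erode(teal.astype(np.uint8),np.ones((5,5)))>0
    m=teal&(W[...,2]>150)&(W[...,1]>-105)&(W[...,1]<55)&(W[...,0]>560)&(W[...,0]<730)
    P=W[m]; 
    def f(x):
        d=np.array([np.sin(x[2]),1,0]);d/=np.linalg.norm(d)
        q=P-[x[0],0,x[1]]; q=q-np.outer(q@d,d); return np.linalg.norm(q,axis=1)-52
    r=least_squares(f,[650,165,0],loss="soft_l1",f_scale=1)
    print(n,m.sum(),"axis x@y=0,z,slope",np.round(r.x,3),"res",np.median(np.abs(r.fun)))
    P0=P
    # bush: pale points near 600,-23,216, on mouth plane
    white=(h[...,1]<70)&(h[...,2]>90)
    b=white&(np.abs(W[...,0]-602)<35)&(np.abs(W[...,1]+23)<30)&(W[...,2]>185)
    B=W[b]; nrm=np.array([-.7071,0,.7071])
    k=B@nrm; print("  bush n",b.sum(),np.percentile(k,[5,50,80,90,95,99]).round(1),"y",np.percentile(B[:,1],[1,99]).round(1))
    top=B[k>np.percentile(k,97)-3.5]; t=np.array([.7071,0,.7071])
    print("  mouth: y rng",np.percentile(top[:,1],[1,99]).round(1),"t rng",np.percentile(top@t,[1,99]).round(1), "mean",top.mean(0).round(1))
    w=white&(W[...,1]>95)&(W[...,1]<150)&(W[...,2]>110)&(W[...,0]>580)&(W[...,0]<720)
    Q=W[w]; print("  wheel",w.sum(),np.percentile(Q,[1,99],axis=0).round(1).tolist())
E
python3 fit.py
python3 - <<'E'
import cv2
for n,(x,y,w,h) in {"wrist":(230,0,350,400),"side":(350,150,160,160),"scene":(190,140,160,130)}.items():
    i=cv2.imread(f"pics/{n}0.png")[y:y+h,x:x+w]; f=min(800/w,600/h)
    cv2.imwrite(f"pics/{n}0c.png",cv2.resize(i,None,fx=f,fy=f,interpolation=cv2.INTER_CUBIC))
E
```

```text
wrist 35829 axis x@y=0,z,slope [6.49100e+02 1.65419e+02 5.80000e-02] res 0.40158991178810055
  bush n 3942 [-285.2 -273.  -269.2 -268.7 -268.4 -268. ] y [-40.4 -10.1]
  mouth: y rng [-41.  -10.4] t rng [561.2 591.4] mean [598.8 -25.5 217.7]
  wheel 12520 [[607.3, 95.6, 127.8], [697.3, 119.2, 216.2]]
side 1138 axis x@y=0,z,slope [6.50864e+02 1.63675e+02 5.40000e-02] res 0.5584620754849574
  bush n 385 [-285.7 -271.1 -125.1 -118.1 -115.8 -112.8] y [-43.7   0.8]
  mouth: y rng [-24.2   4.9] t rng [688.7 700.6] mean [572.   -9.4 409.8]
  wheel 484 [[607.3, 102.4, 137.7], [693.8, 119.9, 213.9]]
scene 1205 axis x@y=0,z,slope [6.49933e+02 1.64211e+02 5.20000e-02] res 1.8985317885357489
  bush n 105 [-288.4 -273.4 -267.1 -114.8 -112.4 -110.8] y [-41.1   6.4]
  mouth: y rng [-11.1   6.3] t rng [689.1 693.7] mean [568.5  -0.8 409.7]
  wheel 346 [[605.9, 105.4, 122.2], [695.5, 125.7, 216.2]]
```

View pics/side0c.png

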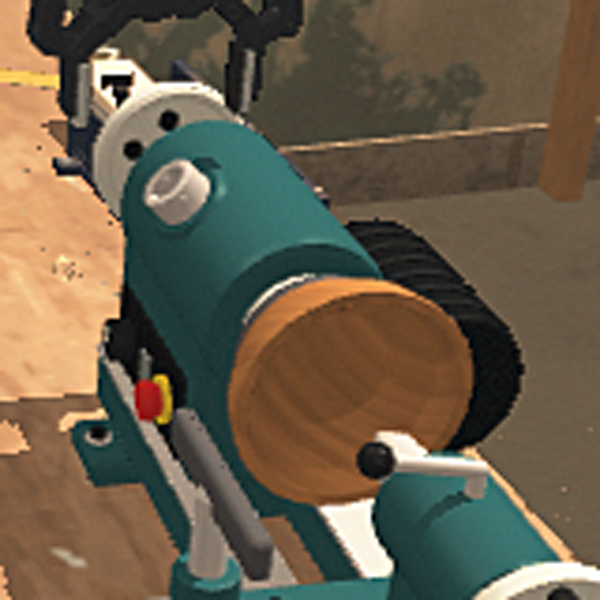

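The side crop shows the bush open and clear on the headstock's upper front. The fits agree: the spindle axis is at x≈649 and z≈165, yawed about -0.056 rad, and the bush mouth is at about (596.7,-25.7,216.5). Next I fit the pin axis and check reachability.

```bash
cat > geo.py <<'E'
from h import *
YAW=-0.056
Lo=np.array([647.5,-28.5,0.3])
LR=R.from_euler('z',YAW).as_matrix()
def L(p): return Lo+LR@np.array(p,float)
BUSH=L([-51,0,216]); BZ=LR@np.array([-.70711,0,.70711]); LY=LR[:,1]; LX=LR[:,0]
WC=L([0,142,165])
def quat(z,y):
    z=z/np.linalg.norm(z); y=y-z*(y@z); y/=np.linalg.norm(y)
    return R.from_matrix(np.c_[np.cross(y,z),y,z]).as_quat()
E
cat > t.py <<'E'
from bench import arm
from geo import *
print("bush",BUSH,"wheel",WC)
W=np.load("wristW.npy");s=dict(np.load("wrist0.npz"))
m=red(s["image"]);k,l,st,c=cv2.connectedComponentsWithStats(m);i=[j for j in range(1,k) if abs(c[j][0]-120)<30][0]
w=W[cv2.erode((l==i).astype(np.uint8),np.ones((3,3)))>0]; w=w[w[:,2]>10]
print("bar",w.mean(0).round(1)); u,sv,vt=np.linalg.svd(w[:,:2]-w[:,:2].mean(0));print("bar dir",vt[0], (w[:,:2]@vt[0]).min()-(w[:,:2]@vt[0]).max())
sh=(W[...,2]>5)&(W[...,2]<35)&(W[...,0]>405)&(W[...,0]<500)&(W[...,1]<0)&(W[...,1]>-75)&(m==0)
n,l2,st2,_=cv2.connectedComponentsWithStats(sh.astype(np.uint8)); j=1+np.argmax(st2[1:,4]); S=W[l2==j]
print("shank",st2[j],S.mean(0).round(1),np.nanmin(S,0).round(1),np.nanmax(S,0).round(1))
u,sv,vt=np.linalg.svd(S-S.mean(0),full_matrices=False);print("shank dir",vt[0])
a=(S-S.mean(0))@vt[0]; print("along",a.min(),a.max(), (S.mean(0)+a.max()*vt[0]).round(1),(S.mean(0)+a.min()*vt[0]).round(1))
E
python3 t.py
```

```text
bush [596.5799471 -25.6454925 216.3      ] wheel [655.44784441 113.27740218 165.3       ]
bar [399.3  -7.3  18.4]
bar dir [-0.48482326 -0.87461215] -55.0404884948006
shank [ 130  204   88   50 1152] [443.4 -33.6  12.7] [405.2 -61.7   5.1] [485.9  -8.6  20. ]
shank dir [ 0.86579802 -0.49786991 -0.05019307]
along -44.7561509913517 48.40596562333172 [485.3 -57.7  10.2] [404.6 -11.3  14.9]
```

```bash
cat > t2.py <<'E'
from bench import arm
from geo import *
yaw=-0.49; d=np.array([np.cos(yaw),np.sin(yaw),0]); bar=np.array([395,-9,20.])
by=np.array([-d[1],d[0],0])
for e in [40,50,60,70,80,90]:
    er=np.radians(e); z=np.cos(er)*d-np.sin(er)*np.array([0,0,1])
    r=[]
    for sg in (1,-1):
        q=arm.ik(bar,quat(z,sg*by)); q2=arm.ik(bar-80*z,quat(z,sg*by)); r.append((None if q is None else np.round(q,2).tolist(), q2 is not None))
    print("pick",e,r)
p=-BZ
for e in [85,95,105,115,125,135]:
    er=np.radians(e); z=np.cos(er)*LX-np.sin(er)*np.array([0,0,1])
    pos=BUSH+BZ*50
    r=[]
    for sg in (1,-1):
        q=arm.ik(pos,quat(z,sg*LY)); q2=arm.ik(pos+BZ*60,quat(z,sg*LY)); r.append((None if q is None else np.round(q,2).tolist(), q2 is not None))
    print("place",e,r)
for e in [45]:
    z=-BZ
    for sg,y in ((1,LY),(-1,LY),(1,np.cross(LY,BZ)),(-1,np.cross(LY,BZ))):
        print("press",[arm.ik(BUSH+BZ*h,quat(z,sg*y)) is not None for h in (40,60,100)])
for psi in range(-60,100,20):
    pr=np.radians(psi); rad=-np.sin(pr)*LX+np.cos(pr)*np.array([0,0,1])
    out=[]
    for e in range(30,121,15):
        er=np.radians(e); z=np.cos(er)*LX-np.sin(er)*np.array([0,0,1])
        out.append("".join("Y" if arm.ik(WC+rad*56,quat(z,sg*LY)) is not None else "-" for sg in (1,-1)))
    print("wheel psi",psi,out)
E
python3 t2.py
```

```text
pick 40 [(None, False), (None, False)]
pick 50 [(None, False), (None, False)]
pick 60 [(None, False), (None, False)]
pick 70 [(None, True), (None, True)]
pick 80 [([0.06, 0.01, -0.94, 0.47, -0.09, 0.54], True), ([0.06, 0.01, -0.94, 0.47, -0.09, -2.6], True)]
pick 90 [([-0.02, 0.13, -0.79, 0.65, 0.0, 0.47], True), ([-0.02, 0.13, -0.79, 0.65, 0.0, -2.67], True)]
place 85 [([-0.04, 0.15, -0.18, 1.15, -0.0, 0.01], True), ([-0.04, 0.15, -0.18, 1.15, -0.0, -3.13], True)]
place 95 [([-0.04, 0.31, 0.02, 1.36, 0.0, 0.01], True), ([-0.04, 0.31, 0.02, 1.36, 0.0, -3.13], True)]
place 105 [([-0.04, 0.48, 0.23, 1.58, 0.0, 0.01], True), ([-0.04, 0.48, 0.23, 1.58, 0.0, -3.13], True)]
place 115 [([-0.04, 0.65, 0.44, 1.8, 0.0, 0.01], True), ([-0.04, 0.65, 0.44, 1.8, 0.0, -3.13], True)]
place 125 [([-0.05, 0.84, 0.69, 2.03, 0.01, 0.01], True), ([-0.05, 0.84, 0.69, 2.03, 0.01, -3.13], True)]
place 135 [(None, False), (None, False)]
press [True, True, True]
press [True, True, True]
press [True, True, True]
press [True, True, True]
wheel psi -60 ['YY', 'YY', 'YY', 'YY', 'YY', 'YY', '--']
wheel psi -40 ['--', 'YY', 'YY', 'YY', 'YY', 'YY', '--']
wheel psi -20 ['--', 'YY', 'YY', 'YY', 'YY', 'YY', '--']
wheel psi 0 ['--', 'YY', 'YY', 'YY', 'YY', 'YY', '--']
wheel psi 20 ['--', 'YY', 'YY', 'YY', 'YY', 'YY', 'YY']
wheel psi 40 ['--', 'YY', 'YY', 'YY', 'YY', 'YY', 'YY']
wheel psi 60 ['--', 'YY', 'YY', 'YY', 'YY', 'YY', 'YY']
wheel psi 80 ['--', 'YY', 'YY', 'YY', 'YY', 'YY', 'YY']
```

```bash
cat > pickgeo.py <<'E'
from geo import *
PY=-0.515; D=np.array([np.cos(PY),np.sin(PY),0]); BAR=np.array([397,-7,10.3]); BY=np.array([-D[1],D[0],0])
def pick(e,off=9):
    er=np.radians(e); z=np.cos(er)*D-np.sin(er)*np.array([0,0,1]); return BAR-off*z,z,quat(z,BY)
E
cat > t3.py <<'E'
from bench import arm
from pickgeo import *
for e in range(70,86,2):
    p,z,q=pick(e); a=arm.ik(p,q);b=arm.ik(p-70*z,q); c=arm.ik(p+[0,0,100],q)
    print(e,p.round(1),None if a is None else np.round(a,2),b is not None,c is not None)
E
python3 t3.py
```

```text
70 [394.3  -5.5  18.8] None True True
72 [394.6  -5.6  18.9] None True True
74 [394.8  -5.8  19. ] None True True
76 [395.1  -5.9  19. ] [ 0.11 -0.02 -1.    0.39 -0.14  0.61] True True
78 [395.4  -6.1  19.1] [ 0.09 -0.   -0.97  0.43 -0.12  0.59] True True
80 [395.6  -6.2  19.2] [ 0.07  0.02 -0.94  0.47 -0.1   0.57] True True
82 [395.9  -6.4  19.2] [ 0.05  0.04 -0.91  0.5  -0.07  0.56] True True
84 [396.2  -6.5  19.3] [ 0.03  0.06 -0.88  0.54 -0.05  0.54] True True
```

```bash
cat > p1.py <<'E'
from bench import arm
from pickgeo import *
arm.move_linear([600,0,300],feed=200)
p,z,q=pick(78)
arm.goto(p-90*z,q)
tp,tq=arm.get_tool_pos(),arm.get_tcp_rot()
s=arm.snapshot("wrist");cv2.imwrite("pics/w1.png",s["image"][:,:,::-1]);np.savez("w1.npz",tp=tp,tq=tq,**s)
print(tp,p-90*z,arm.get_time(),arm.get_opening())
W=pts(s,T(tp,tq)@s["tool_from_camera"])
m=red(s["image"]);k,l,st,c=cv2.connectedComponentsWithStats(m)
for i in range(1,k):
    if st[i,4]>100:
        w=W[l==i]; w=w[w[:,2]>8]; print(st[i],c[i],w.mean(0).round(1)); 
        t=w[w[:,2]>w[:,2].max()-1.5]; print(" top",t.mean(0).round(1),w[:,2].max())
        u,sv,vt=np.linalg.svd(w[:,:2]-w[:,:2].mean(0),full_matrices=False);pr=w[:,:2]@vt[0];print(" dir",vt[0],np.ptp(pr))
E
python3 p1.py
```

```text
[380.4952507    3.29008844 107.84357264] [379.08654089   3.13797157 107.13661247] 1.8917 84.91915677985467
[ 281  210   82   29 2229] [321.52355316 224.35576492] [392.2  -7.5  17.5]
 top [394.3  -9.4  20.9] 21.999817338674575
 dir [-0.49286126 -0.87010791] 55.960434017520754
```

View pics/w1.png

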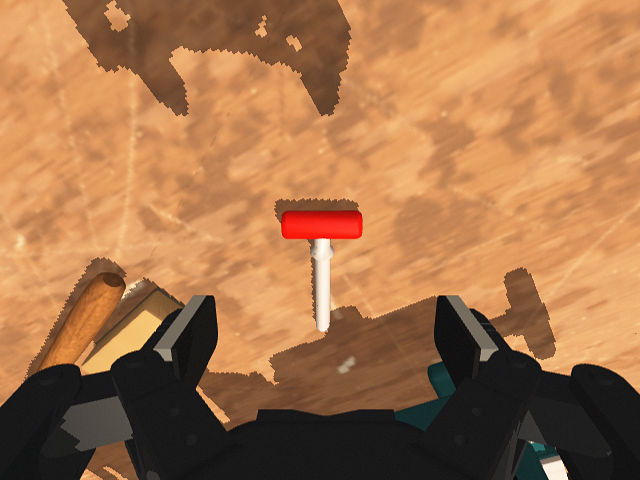

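The bar is at (321,224), centred between the fingers. The shank runs toward (323,328), and the chisel and block are well to the left, clear of the fingers. Bar length (56 mm) and direction match, so I descend and grip.

```bash
sed -i 's/BAR=np.array(\[397,-7,10.3\])/BAR=np.array([396.3,-7.5,10.3])/' pickgeo.py
cat > p2.py <<'E'
from bench import arm
from pickgeo import *
p,z,q=pick(78)
print(arm.move_linear(p-30*z,feed=150,rot=q), arm.get_tool_pos())
print(arm.move_linear(p,feed=50,until_force=10),p,arm.get_tool_pos(),arm.get_contact_force())
arm.sleep(0.1)
tp,tq=arm.get_tool_pos(),arm.get_tcp_rot()
s=arm.snapshot("wrist");cv2.imwrite("pics/w2.png",s["image"][:,:,::-1])
print(tp)
arm.clamp(60);print(arm.get_opening(),arm.get_contact_force(),arm.get_time())
tp,tq=arm.get_tool_pos(),arm.get_tcp_rot()
s=arm.snapshot("wrist");cv2.imwrite("pics/w3.png",s["image"][:,:,::-1])
E
python3 p2.py; python3 -c "
import cv2,numpy as np
a=cv2.imread('pics/w2.png');b=cv2.imread('pics/w3.png')
cv2.imwrite('pics/w23.png',np.hstack([cv2.resize(a,(400,300)),cv2.resize(b,(400,300))]))"
```

```text
False [389.81923629  -3.5446727   48.77713811]
False [394.67150372  -6.57836622  19.10332841] [394.54819165  -6.60300925  18.99331811] [ 0.17716636 -0.10103859  0.28402899]
[394.87042816  -6.54889923  19.300212  ]
-0.3088138702546774 [-0.76146038 -0.36205891  0.05094275] 4.1083
```

View pics/w23.png

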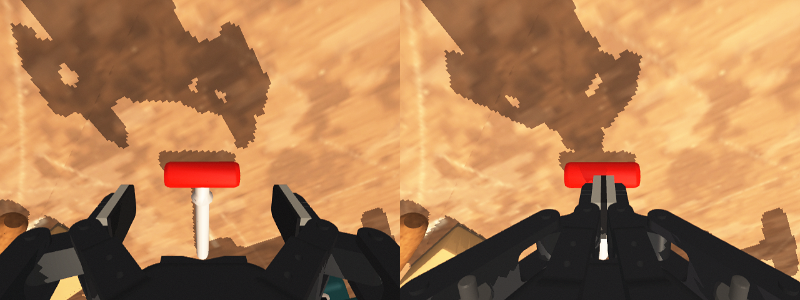

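The jaws shut to 0 mm without catching the bar. The fingertips overlap the bar in the picture, so they may be above or beside it. I check the depths before moving.

```bash
cat > p3.py <<'E'
from bench import arm
from pickgeo import *
arm.sleep(.2)
tp,tq=arm.get_tool_pos(),arm.get_tcp_rot()
s=arm.snapshot("wrist");np.savez("w4.npz",tp=tp,tq=tq,**s)
M=s["tool_from_camera"];Wt=pts(s,M);W=pts(s,T(tp,tq)@M)
print(tp,tq,R.from_quat(tq).as_matrix().round(3).tolist(),arm.get_contact_force())
for v,u in [(280,280),(280,330),(290,322),(285,316),(300,322),(330,322),(350,322),(395,323),(405,323),(150,320)]:
    print(v,u,Wt[v,u].round(1),W[v,u].round(1))
i=s["image"][200:440,200:460,::-1];cv2.imwrite("pics/w4c.png",cv2.resize(i,None,fx=2.5,fy=2.5,interpolation=cv2.INTER_CUBIC))
E
python3 p3.py
```

```text
[394.66210986  -6.58777014  19.09469804] [ 0.25325896  0.9617346  -0.02664193  0.10107757] [[-0.851, 0.493, 0.181], [0.482, 0.87, -0.102], [-0.208, -0.0, -0.978]] [ 0.34775196 -0.32562979  0.72999496]
280 280 [  3.5 -21.6   0.5] [381.2 -23.8  17.9]
280 330 [ 10.6   0.9 -15.2] [383.3   0.9  31.8]
290 322 [ 11.1  -2.3 -25.5] [379.5  -0.6  41.7]
285 316 [ 10.8  -4.7 -20.5] [379.4  -3.3  36.9]
300 322 [ 11.7  -2.2 -34.8] [377.4   0.7  50.7]
330 322 [  8.9  -2.1 -50. ] [377.    1.1  66.2]
350 322 [  1.6  -2.1 -50.1] [383.2  -2.5  67.7]
395 323 [-78.4  -2.4  22.4] [464.3 -48.7  13.5]
405 323 [-88.2  -2.4  25.5] [473.2 -53.8  12.4]
150 320 [60.9 -3.3  6.6] [342.4  19.2  -0. ]
```

View pics/w4c.png

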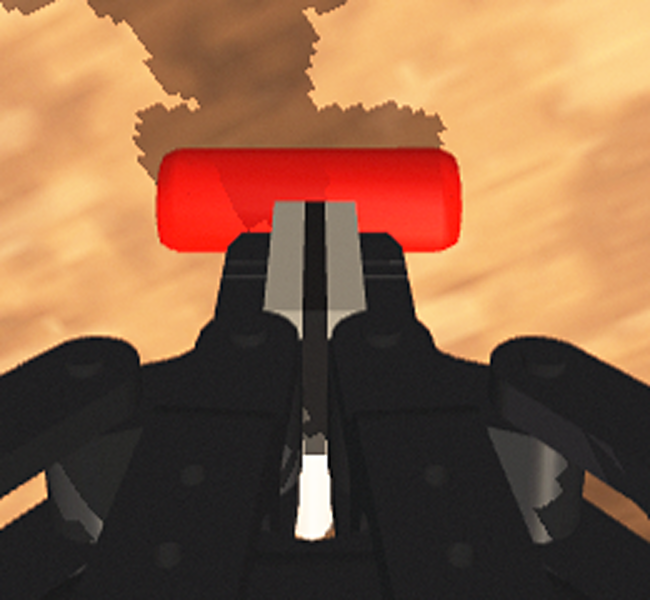

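The wrist depth puts the bench at z=0.0 and the bar top at 18–20 mm, both as they should be. But the shut fingertips appear at tool z≈-15, not +19 as stated. I test this by touching the bare bench with shut fingers at a free spot.

```bash
cat > p4.py <<'E'
from bench import arm
from pickgeo import *
tp=arm.get_tool_pos()
arm.move_linear(tp+[0,0,40],feed=150)
q=quat(np.array([0,0,-1.]),np.array([0,1.,0]))
arm.goto([430,70,50],q)
print(arm.get_contact_force(),arm.get_tool_pos())
r=arm.move_linear([430,70,-18],feed=30,until_force=5)
print(r,arm.get_tool_pos(),arm.get_contact_force(),arm.get_opening(),arm.get_time())
s=arm.snapshot("side");cv2.imwrite("pics/s5.png",s["image"][:,:,::-1])
arm.move_linear([430,70,40],feed=100)
E
python3 p4.py
```

```text
[-0.21060645 -0.88065344 -1.70288772] [429.11246984  69.97546458  48.28085032]
True [430.00452818  70.00964287 -11.66490693] [-0.66532699 -0.55948179  7.02717056] -0.22530508504772043 7.1333
```

View pics/s5.png

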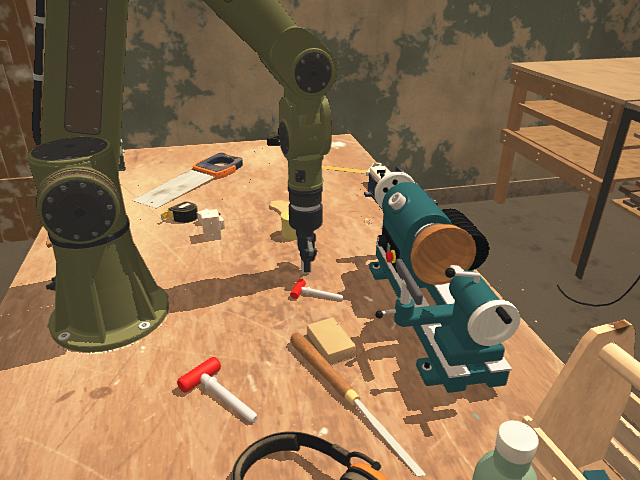

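The bench was touched at reported TCP z=-11.7. The real fingertips therefore end 11.7 mm behind the reported TCP, about 31 mm short of the description, and the wrist view agrees. I correct by commanding TCP = desired grasp point + 30.7·tool_z, then recheck IK.

```bash
cat >> geo.py <<'E'
TOFF=30.7   # real grasp point lies TOFF behind the reported TCP
def cmd(g,z): return np.asarray(g)+TOFF*np.asarray(z)/np.linalg.norm(z)
E
cat > t3.py <<'E'
from bench import arm
from pickgeo import *
for e in range(72,92,2):
    p,z,q=pick(e); a=arm.ik(cmd(p,z),q);b=arm.ik(cmd(p-70*z,z),q); c=arm.ik(cmd(p+[0,0,100],z),q)
    print(e,cmd(p,z).round(1),None if a is None else np.round(a,2),b is not None,c is not None)
for e in range(110,138,4):
    er=np.radians(e); z=np.cos(er)*LX-np.sin(er)*np.array([0,0,1])
    g=BUSH+BZ*54-9*z; q=quat(z,LY); a=arm.ik(cmd(g,z),q);b=arm.ik(cmd(g+BZ*70,z),q);c=arm.ik(cmd(g-60*z,z),q)
    print(e,None if a is None else np.round(a,2),b is not None,c is not None)
E
python3 t3.py
```

```text
72 [402.1 -10.8 -10.3] None True True
74 [401.5 -10.4 -10.6] None True True
76 [400.9 -10.1 -10.8] [ 0.09  0.05 -1.02  0.29 -0.14  0.59] True True
78 [400.2  -9.7 -10.9] [ 0.07  0.07 -1.    0.33 -0.12  0.58] True True
80 [399.6  -9.4 -11.1] [ 0.06  0.09 -0.97  0.37 -0.09  0.57] True True
82 [398.9  -9.  -11.2] [ 0.04  0.1  -0.94  0.41 -0.07  0.55] True True
84 [398.3  -8.6 -11.3] [ 0.02  0.12 -0.91  0.45 -0.05  0.54] True True
86 [397.6  -8.2 -11.3] [ 0.01  0.14 -0.88  0.49 -0.03  0.52] True True
88 [397.   -7.9 -11.4] [-0.01  0.16 -0.85  0.53 -0.02  0.51] True True
90 [396.3  -7.5 -11.4] [-0.02  0.19 -0.82  0.56  0.    0.5 ] True True
110 [-0.04  0.54  0.26  1.64  0.    0.01] True True
114 [-0.04  0.61  0.34  1.72  0.    0.01] True True
118 [-0.05  0.68  0.43  1.81  0.01  0.01] True True
122 [-0.05  0.74  0.51  1.9   0.01  0.01] True True
126 [-0.05  0.81  0.6   1.98  0.01  0.01] True False
130 [-0.05  0.88  0.69  2.07  0.01  0.01] True False
134 None True False
```

```bash
cat > p5.py <<'E'
from bench import arm
from pickgeo import *
p,z,q=pick(78)
arm.open_gripper()
arm.goto(cmd(p-50*z,z),q)
print(arm.move_linear(cmd(p,z),feed=80,until_force=10),cmd(p,z),arm.get_tool_pos(),arm.get_contact_force())
arm.clamp(60);arm.sleep(.1);print(arm.get_opening(),arm.get_contact_force(),arm.get_time())
tp=arm.get_tool_pos();print(tp)
if arm.get_opening()>45:
    arm.move_linear(cmd(p,z)+[0,0,90],feed=150);arm.sleep(.3)
    tp,tq=arm.get_tool_pos(),arm.get_tcp_rot()
    s=arm.snapshot("wrist");np.savez("w6.npz",tp=tp,tq=tq,**s);cv2.imwrite("pics/w6.png",s["image"][:,:,::-1])
    print(arm.get_opening(),arm.get_contact_force(),arm.get_time(),tp)
E
python3 p5.py
```

```text
False [400.22648548  -9.72216145 -10.92580294] [400.60563634  -9.60092008 -10.84462733] [-0.25387443  0.00627831  0.45539704]
54.05991240395189 [-3.35980417  1.55402964 10.22241324] 10.425
[400.93137053  -9.5562267  -10.03315727]
54.190164618386504 [-0.27374718 -0.45621594 -0.04096379] 11.525 [399.57426623  -9.77197749  78.30899047]
```

View pics/w6.png

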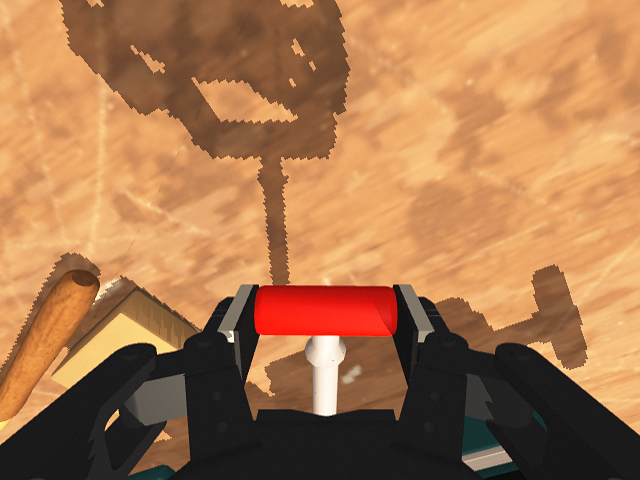

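The bar is held between the pads, edges at about (257,310) and (395,310), with the shank going forward toward (325,410). I measure the pin in the tool frame.

```bash
cat > inhand.py <<'E'
from h import *
from scipy.optimize import least_squares
def inhand(s,verbose=True):
    M=s["tool_from_camera"]; W=pts(s,M); img=s["image"]
    m=red(img); k,l,st,c=cv2.connectedComponentsWithStats(m); i=1+np.argmax(st[1:,4])
    b=W[cv2.erode((l==i).astype(np.uint8),np.ones((3,3)))>0]; b=b[~np.isnan(b[:,0])]
    b=b[np.abs(b[:,1])<26]
    # bar cylinder: axis ~ y, radius 10
    f=lambda x: np.hypot(b[:,0]-x[0],b[:,2]-x[1])-10
    r=least_squares(f,[b[:,0].mean()-7,b[:,2].mean()+7],loss="soft_l1")
    x0,y0,w,h=st[i,:4]
    hsv=cv2.cvtColor(img,cv2.COLOR_RGB2HSV)
    sh=np.zeros(m.shape,bool); cx=int(c[i][0]); y1=y0+h-4
    sh[y1:y1+140,cx-30:cx+40]=True
    sh&=(hsv[...,1]<70)&(hsv[...,2]>110)&(np.abs(W[...,1])<12)&(W[...,2]>-25)&(W[...,0]<r.x[0]-10)
    S=W[sh]
    if verbose: print("bar axis (x,z)",r.x.round(2),"res",np.abs(r.fun).mean().round(2),len(b),"| shank pts",len(S))
    return r.x,S
if __name__=="__main__":
    import sys
    s=dict(np.load(sys.argv[1])); bx,S=inhand(s)
    dist=np.hypot(S[:,0]-bx[0],S[:,2]-bx[1])
    A=S[(dist>32)]   # shank beyond the ring
    g=lambda x:(lambda dv:np.linalg.norm((A-[bx[0],x[1],bx[1]])-np.outer((A-[bx[0],x[1],bx[1]])@dv,dv),axis=1)-6)(np.array([-np.sin(x[0])*np.cos(x[2]),np.sin(x[2]),np.cos(x[0])*np.cos(x[2])]))
    r=least_squares(g,[1.31,-1,0],loss="soft_l1"); print("angle from tool z (rad,deg)",r.x[0],np.degrees(r.x[0]),"y0",r.x[1],"side",r.x[2],"res",np.abs(r.fun).mean(),len(A),dist.max())
E
python3 inhand.py w6.npz
```

```text
bar axis (x,z) [  0.09 -20.76] res 0.44 6371 | shank pts 2225
angle from tool z (rad,deg) 1.3159294550806158 75.39720391306953 y0 -0.8743465725636804 side -0.01175761876929138 res 0.2647141852975878 1044 65.4479747002317
```

The pin is held as expected: bar axis at tool (0.1, -0.9, -20.8), 75.4° between the shank and tool z. I move to a pre-insertion pose with the tip about 35 mm off the mouth and look again.

```bash
cat > plc.py <<'E'
from geo import *
ALPHA=np.radians(75.4); BT=np.array([0.1,-0.8,-20.8])
def place(depth,bush=BUSH,al=ALPHA,bt=BT,side=0):
    e=np.pi/4+al; z=np.cos(e)*LX-np.sin(e)*np.array([0,0,1.]); q=quat(z,LY)
    return bush+BZ*(102-depth)-R.from_quat(q).as_matrix()@bt,z,q
E
cat > p6.py <<'E'
from bench import arm
from pickgeo import *
from plc import *
p,z,q=place(-35)
print(p,arm.ik(p,q))
_,z1,q1=pick(85)
v=np.array([430,-15,260.])
arm.goto(v,q1); 
arm.goto(p+BZ*30,q)
arm.move_linear(p,feed=100); arm.sleep(.4)
tp,tq=arm.get_tool_pos(),arm.get_tcp_rot()
s=arm.snapshot("wrist");np.savez("w7.npz",tp=tp,tq=tq,**s);cv2.imwrite("pics/w7.png",s["image"][:,:,::-1])
s=arm.snapshot("side");cv2.imwrite("pics/s7.png",s["image"][100:340,280:600,::-1].repeat(2,0).repeat(2,1))
print(p,tp,arm.get_opening(),arm.get_time(),arm.get_contact_force())
E
python3 p6.py;python3 inhand.py w7.npz
```

```text
[489.47962608 -18.8403411  295.1831823 ] [-0.04305353  0.57477413  0.36868106  1.89524677  0.00655122  0.01116667]
[489.47962608 -18.8403411  295.1831823 ] [489.47375264 -18.8225007  295.42210426] 54.108300297689475 14.0417 [-0.30282762 -0.10848127 -1.65287723]
bar axis (x,z) [  0.74 -20.33] res 0.44 6407 | shank pts 2211
angle from tool z (rad,deg) 1.3167758057061942 75.44569623190343 y0 -0.7934626990847097 side -0.009786181907113778 res 0.2571915140328083 1031 69.50909712821206
```

View pics/w7.png

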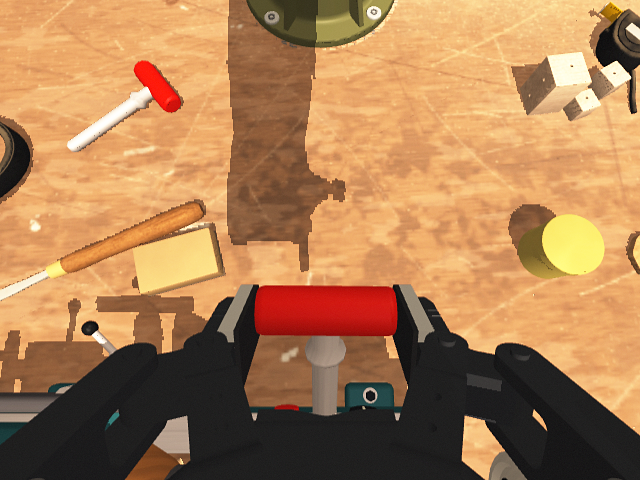

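View pics/s7.png

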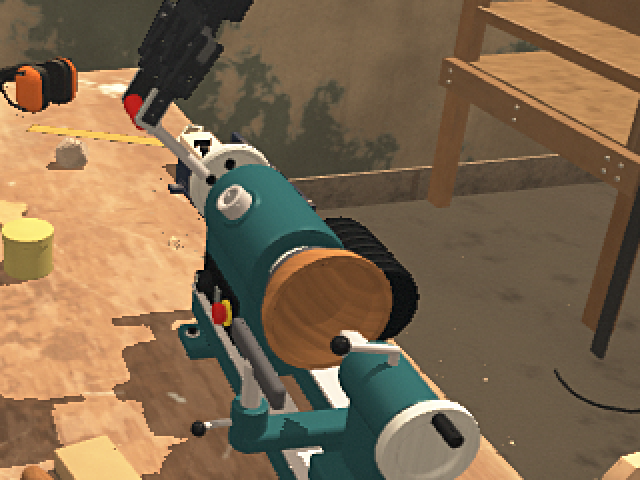

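The wrist view confirms the grip, but the gripper body hides the bush. In the side view (doubled crop) the pin tip is near (212,178) and the bush mouth near (233,200). I use the fixed cameras to compare tip and bush within the same image.

```bash
cat > p7.py <<'E'
from bench import arm
from geo import *
import sys
tag=sys.argv[1]; dep=float(sys.argv[2])
for n in ["side","scene"]:
    s=arm.snapshot(n); np.savez(f"{n}_{tag}.npz",**s); E=np.linalg.inv(s["extrinsics"]);K=s["mtx"]
    def pr(p):
        c=E[:3,:3]@p+E[:3,3]; return (K@c/c[2])[:2]
    tip=BUSH-BZ*dep
    print(n,"pred bush",pr(BUSH).round(1),"tip",pr(tip).round(1),"bar",pr(BUSH+BZ*(102-dep)).round(1), "px/mm",K[0,0]/(E[:3,:3]@BUSH+E[:3,3])[2])
    c=pr(BUSH+BZ*35).astype(int); i=s["image"][c[1]-50:c[1]+50,c[0]-66:c[0]+66,::-1]
    i=cv2.resize(i,None,fx=6,fy=6,interpolation=cv2.INTER_CUBIC)
    th=np.linspace(0,2*np.pi,60); e1=LY;e2=np.cross(BZ,LY)
    for rr in (16.5,10):
      ring=np.array([pr(BUSH+rr*(np.cos(t)*e1+np.sin(t)*e2)) for t in th])
      cv2.polylines(i,[((ring-[c[0]-66,c[1]-50]+.5)*6).astype(int)],True,(0,255,0),1)
    for o in (6,-6):
      a,b=pr(tip+o*np.cross(BZ,(s["extrinsics"][:3,3]-tip)/np.linalg.norm(s["extrinsics"][:3,3]-tip))),pr(tip+60*BZ+o*np.cross(BZ,(s["extrinsics"][:3,3]-tip)/np.linalg.norm(s["extrinsics"][:3,3]-tip)))
      cv2.line(i,*[tuple(((x-[c[0]-66,c[1]-50]+.5)*6).astype(int)) for x in (a,b)],(255,0,255),1)
    cv2.imwrite(f"pics/{n}_{tag}.png",i)
E
python3 p7.py a -35
```

```text
side pred bush [393.1 197.5] tip [382.2 187.1] bar [348.5 155.1] px/mm 0.4869272331052922
scene pred bush [279.9 184. ] tip [285.4 180.5] bar [302.6 169.3] px/mm 0.38923457903022357
```

View pics/side_a.png

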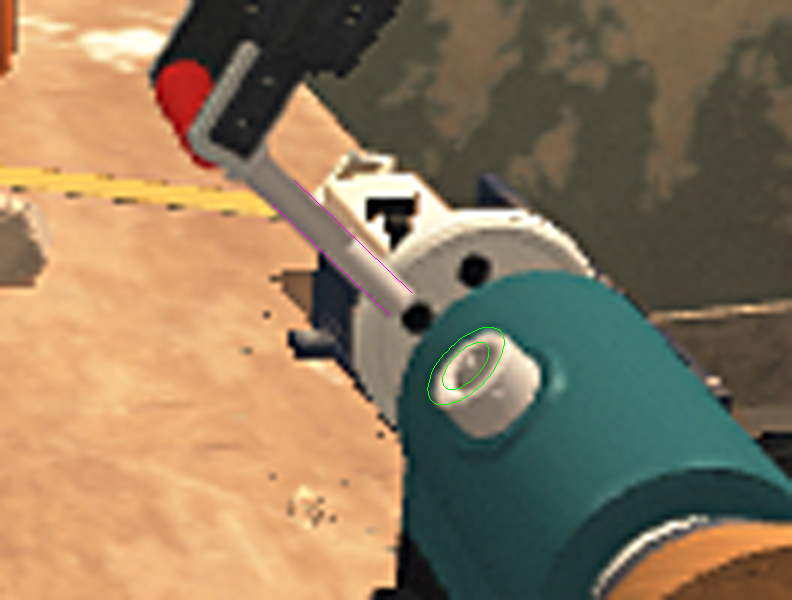

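View pics/scene_a.png

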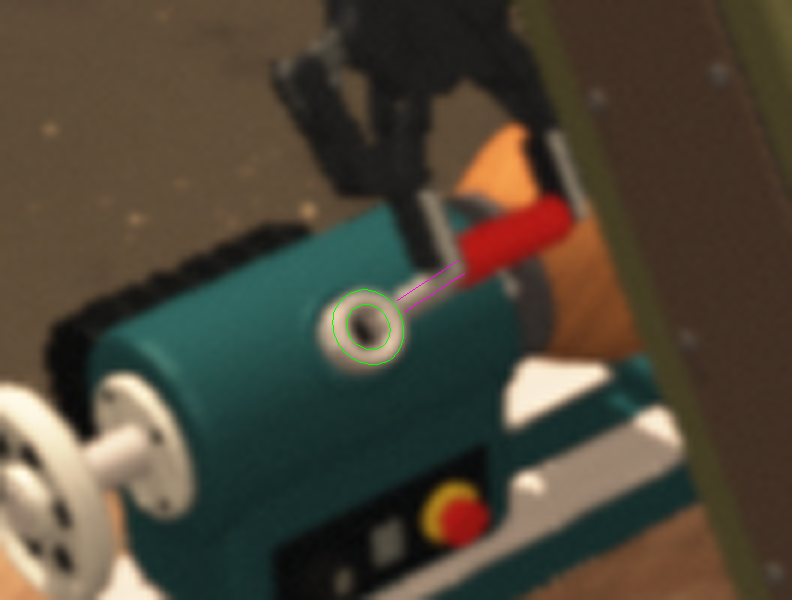

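In both views the predicted bush ring falls on the real bush. In the scene view the shank may sit a little low of the prediction, so I quantify with edge profiles across the shank and the bush.

```bash
cat > prof.py <<'E'
from geo import *
import sys
tag,dep=sys.argv[1],float(sys.argv[2])
for n in ["side","scene"]:
    s=dict(np.load(f"{n}_{tag}.npz"));E=np.linalg.inv(s["extrinsics"]);K=s["mtx"];img=cv2.cvtColor(s["image"],cv2.COLOR_RGB2HSV).astype(np.float32)
    def pr(p):
        c=E[:3,:3]@p+E[:3,3]; return (K@c/c[2])[:2]
    sc=K[0,0]/(E[:3,:3]@BUSH+E[:3,3])[2]
    tip=BUSH-BZ*dep; a,b=pr(tip),pr(tip+60*BZ); u=(a-b)/np.linalg.norm(a-b); nn=np.array([-u[1],u[0]])
    # world direction per px normal: project LY and e2
    e2=np.cross(BZ,LY); print(n,"n·LY px/mm",((pr(tip+LY*10)-a)@nn/10).round(3),"n·e2",((pr(tip+e2*10)-a)@nn/10).round(3),"e2",e2.round(2))
    t=np.arange(-9,9.01,.5)
    for name,along in (("shank",[5,15,25,35,45]),):
        for al in along:
            c=pr(tip+al*BZ); xy=(c+np.outer(t,nn)).astype(np.float32)
            v=cv2.remap(s["image"].astype(np.float32),xy[None,:,0],xy[None,:,1],cv2.INTER_LINEAR)[0]
            hsv=cv2.cvtColor((v/255)[None].astype(np.float32),cv2.COLOR_RGB2HSV)[0]
            print(al,"sat",(hsv[:,1]*100).astype(int).tolist())
            print("  val",(hsv[:,2]*100).astype(int).tolist())
E
python3 prof.py a -35
```

```text
side n·LY px/mm -0.046 n·e2 0.498 e2 [-0.71  0.04 -0.71]
5 sat [20, 21, 21, 20, 20, 20, 20, 21, 21, 20, 20, 20, 20, 19, 18, 20, 21, 21, 21, 20, 19, 18, 18, 19, 20, 21, 21, 21, 20, 20, 20, 21, 21, 22, 22, 21, 18]
  val [56, 58, 56, 53, 53, 54, 55, 55, 54, 53, 52, 53, 70, 85, 93, 87, 78, 68, 60, 53, 50, 49, 48, 48, 52, 57, 60, 60, 59, 60, 61, 61, 61, 63, 65, 57, 44]
15 sat [15, 17, 16, 17, 19, 19, 19, 20, 21, 22, 23, 21, 20, 18, 18, 20, 21, 20, 20, 20, 20, 19, 19, 18, 13, 1, 6, 21, 47, 39, 34, 30, 28, 26, 24, 24, 21]
  val [83, 79, 87, 82, 80, 88, 77, 76, 89, 86, 83, 85, 89, 92, 91, 85, 76, 66, 59, 52, 51, 51, 51, 47, 35, 20, 19, 17, 15, 15, 16, 17, 17, 17, 17, 17, 17]
25 sat [32, 33, 10, 9, 9, 8, 9, 20, 33, 38, 40, 34, 26, 19, 18, 20, 21, 21, 20, 19, 20, 20, 21, 19, 13, 7, 25, 33, 29, 27, 27, 28, 27, 25, 30, 33, 33]
  val [24, 14, 28, 60, 94, 100, 100, 100, 92, 78, 68, 75, 87, 94, 92, 85, 76, 66, 58, 52, 51, 51, 52, 46, 33, 19, 17, 17, 17, 17, 17, 17, 17, 18, 18, 17, 17]
35 sat [8, 12, 13, 12, 11, 10, 11, 25, 36, 39, 38, 36, 32, 24, 19, 18, 19, 19, 18, 19, 19, 18, 17, 12, 9, 38, 49, 5
[... 1410 characters left out ...]
9, 44, 49, 55, 61, 66, 70, 65, 58, 48, 38, 31, 27, 25, 26, 27, 28, 29, 30, 31, 33, 34, 35]
35 sat [48, 48, 49, 50, 51, 51, 51, 51, 50, 44, 36, 21, 10, 16, 22, 26, 26, 26, 25, 25, 24, 23, 20, 16, 10, 7, 6, 5, 5, 6, 9, 14, 17, 19, 24, 28, 28]
  val [20, 20, 21, 22, 22, 23, 23, 24, 24, 26, 27, 28, 31, 35, 40, 45, 47, 48, 49, 48, 47, 41, 33, 25, 18, 13, 12, 11, 11, 12, 12, 13, 13, 13, 14, 16, 16]
45 sat [50, 49, 50, 51, 51, 52, 52, 51, 49, 44, 36, 15, 13, 25, 31, 33, 29, 26, 25, 24, 23, 21, 18, 16, 12, 11, 11, 10, 9, 10, 11, 11, 8, 6, 4, 5, 6]
  val [20, 21, 21, 22, 22, 23, 24, 24, 25, 25, 26, 27, 29, 35, 41, 45, 46, 46, 45, 42, 37, 31, 23, 19, 15, 14, 14, 13, 12, 12, 12, 12, 11, 11, 11, 11, 11]
```

In both views the shank centre is within 0.3 mm of prediction across the bore. I insert with force guarding.

```bash
sed -i 's/BT=np.array(\[0.1,-0.8,-20.8\])/BT=np.array([0.3,-0.5,-20.6])/' plc.py
cat > p8.py <<'E'
from bench import arm
from plc import *
p,z,q=place(-5); arm.move_linear(p,feed=100,rot=q); arm.sleep(.2)
f0=arm.get_contact_force()
for d,f in ((12,60),(30,40),(47,40)):
    p,z,q=place(d); r=arm.move_linear(p,feed=f,until_force=8); tp=arm.get_tool_pos()
    df=arm.get_contact_force()-f0
    dep=d-(tp-p)@BZ
    print(d,r,"depth",round(dep,1),"lat err LY",((tp-p)@LY).round(2),"force BZ,LY,e2",(df@BZ).round(1),(df@LY).round(1),(df@np.cross(BZ,LY)).round(1),arm.get_time())
    if r: break
arm.sleep(.2); df=arm.get_contact_force()-f0
print("force BZ,LY,e2",(df@BZ).round(1),(df@LY).round(1),(df@np.cross(BZ,LY)).round(1))
E
python3 p8.py; python3 p7.py b 40
```

```text
12 False depth 12.4 lat err LY -0.02 force BZ,LY,e2 1.8 0.2 0.6 15.225
30 False depth 30.1 lat err LY 0.0 force BZ,LY,e2 -0.0 -0.7 0.1 15.825
47 False depth 47.1 lat err LY 0.01 force BZ,LY,e2 1.0 -0.5 0.7 16.4
force BZ,LY,e2 0.6 -0.3 -0.8
side pred bush [393.1 197.5] tip [405.2 208.9] bar [373.6 178.9] px/mm 0.4869272331052922
scene pred bush [279.9 184. ] tip [274.  187.9] bar [289.8 177.7] px/mm 0.38923457903022357
```

View pics/side_b.png

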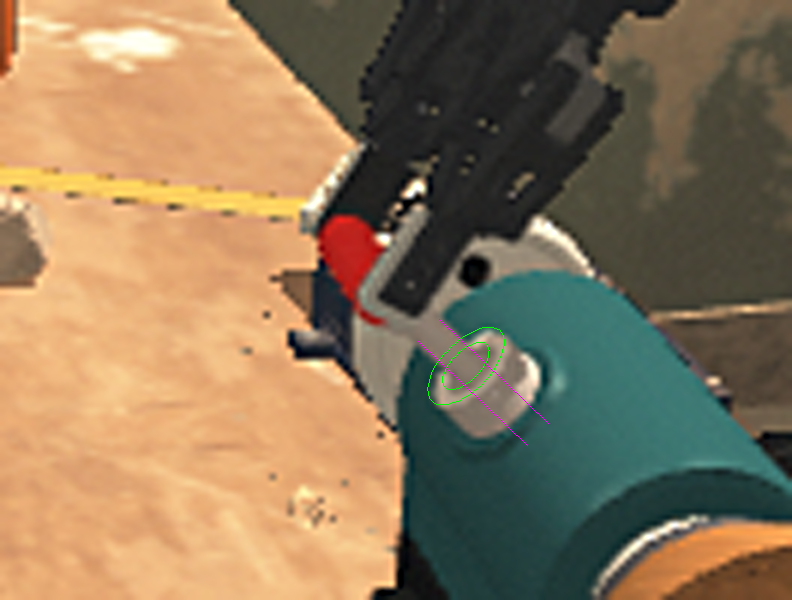

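The pin slid in to 47 mm with under 2 N, and the side view shows the shank inside the bush. I release it, back off, and check.

```bash
cat > p9.py <<'E'
from bench import arm
from plc import *
p,z,q=place(47)
arm.open_gripper(); arm.sleep(.2)
print(arm.get_opening(),arm.get_contact_force(),arm.get_time())
arm.move_linear(p-55*z,feed=120); arm.sleep(.2)
print(arm.get_contact_force(),arm.get_time())
E
python3 p9.py; python3 p7.py c 54
```

```text
85.4447091719693 [-0.31256074 -0.06976497 -0.4552097 ] 17.3167
[0.31807373 0.59167447 0.8804809 ] 18.125
side pred bush [393.1 197.5] tip [409.3 212.8] bar [378.1 183.2] px/mm 0.4869272331052922
scene pred bush [279.9 184. ] tip [271.9 189.3] bar [287.5 179.1] px/mm 0.38923457903022357
```

View pics/side_c.png

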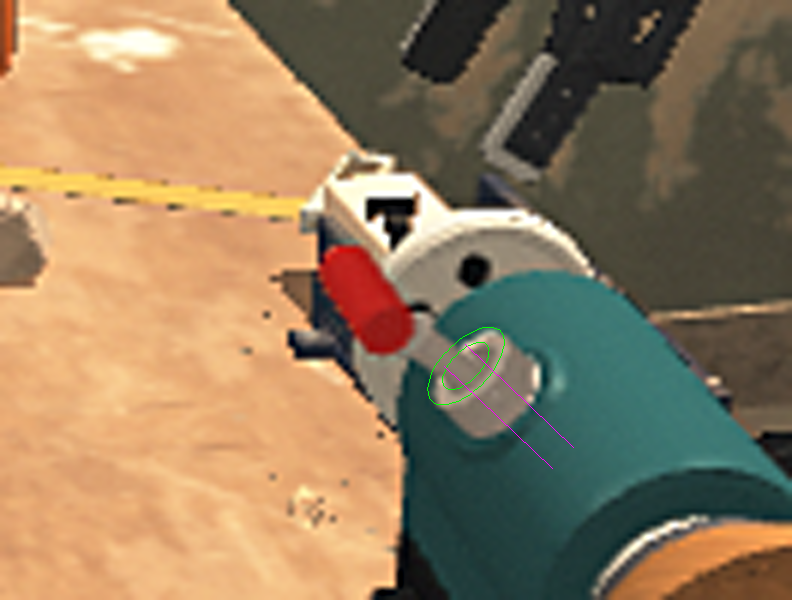

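View pics/scene_c.png

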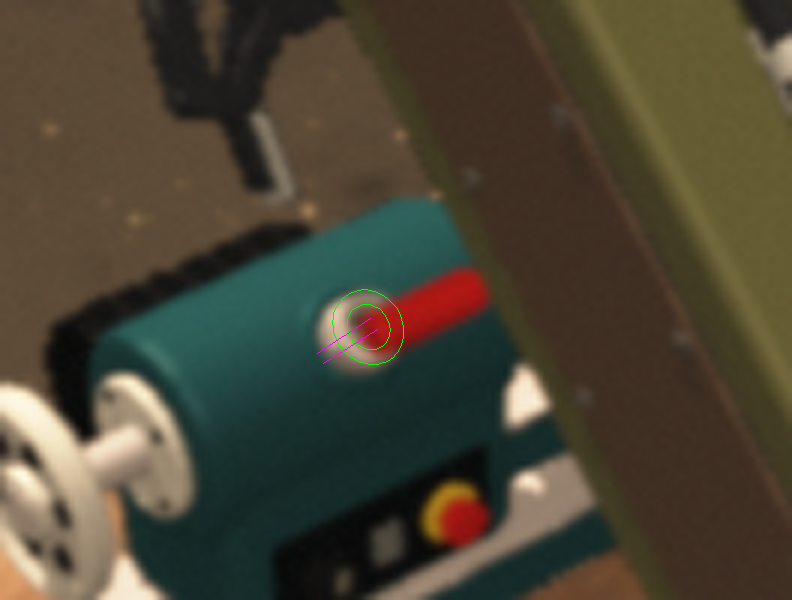

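The pin stands in the bush, released, with its bar still across the spindle line. I estimate the depth from the red centroid and prepare the wheel stroke.

```bash
cat > depth.py <<'E'
from geo import *
from scipy.optimize import minimize_scalar
def pindepth(s):
    E=np.linalg.inv(s["extrinsics"]);K=s["mtx"]
    def pr(p):
        c=E[:3,:3]@p+E[:3,3]; return (K@c/c[2])[:2]
    m=red(s["image"]); k,l,st,c=cv2.connectedComponentsWithStats(m)
    b0=pr(BUSH+BZ*40); i=min((j for j in range(1,k) if st[j,4]>40),key=lambda j:np.linalg.norm(c[j]-b0))
    # pixel of bar centre (use surface-facing offset ignored)
    f=lambda d:np.sum((pr(BUSH+BZ*(102-d))-c[i])**2)
    r=minimize_scalar(f,bounds=(0,110),method="bounded"); return r.x,r.fun**.5,st[i,4]
E
cat > t5.py <<'E'
from depth import *
from bench import arm
for f in ("side_c",): print(pindepth(dict(np.load(f+".npz"))))
U=np.array([0,0,1.])
def w(psi,eps,rad):
    r=-np.sin(psi)*LX+np.cos(psi)*U; z=np.cos(eps)*LX-np.sin(eps)*U
    return WC+r*rad,z,quat(z,LY)
for psi in range(-60,101,20):
    o=[]
    for e in range(30,136,15):
        g,z,q=w(np.radians(psi),np.radians(e),60); o.append(["-","Y"][arm.ik(cmd(g,z),q) is not None]+["-","Y"][arm.ik(cmd(g-50*z,z),q) is not None])
    print(psi,o)
E
python3 t5.py
```

```text
(np.float64(56.584535850688866), np.float64(3.434310409308141), np.int32(170))
-60 ['Y-', 'YY', 'YY', 'YY', 'YY', 'YY', '--', '--']
-40 ['Y-', 'YY', 'YY', 'YY', 'YY', 'YY', '--', '--']
-20 ['Y-', 'YY', 'YY', 'YY', 'YY', 'YY', 'Y-', '--']
0 ['--', 'YY', 'YY', 'YY', 'YY', 'YY', 'Y-', '--']
20 ['--', 'YY', 'YY', 'YY', 'YY', 'YY', 'Y-', '--']
40 ['--', 'YY', 'YY', 'YY', 'YY', 'YY', 'YY', '--']
60 ['--', 'YY', 'YY', 'YY', 'YY', 'YY', 'YY', '--']
80 ['--', 'YY', 'YY', 'YY', 'YY', 'YY', 'YY', 'Y-']
100 ['--', 'YY', 'YY', 'YY', 'YY', 'YY', 'YY', 'Y-']
```

Depth reads about 55 mm, so the pin is resting on the spindle. Before the wheel stroke I check for obstacles around the wheel and verify its position.

```bash
cat > t6.py <<'E'
from geo import *
for n in ("side_c","scene_c"):
    s=dict(np.load(n+".npz"));W=pts(s,s["extrinsics"])
    for y0 in range(100,300,20):
        m=(W[...,0]>500)&(W[...,0]<800)&(W[...,1]>y0)&(W[...,1]<y0+20)&(W[...,2]>25)
        if m.sum(): print(n,y0,m.sum(),"x",np.percentile(W[m][:,0],[2,98]).round(),"zmax",W[m][:,2].max().round())
    h=cv2.cvtColor(s["image"],cv2.COLOR_RGB2HSV)
    # wheel: pale points near
    m=(h[...,1]<90)&(h[...,2]>120)&(np.abs(W[...,1]-113)<25)&(np.hypot(W[...,0]-655,W[...,2]-165)<60)
    d=np.hypot(W[m][:,0]-WC[0],W[m][:,2]-WC[2]);print(n,"rim r 98%",np.percentile(d,[90,98]).round(1),"x",np.percentile(W[m][:,0],[1,99]).round(1),"z",np.percentile(W[m][:,2],[1,99]).round(1),"y",np.percentile(W[m][:,1],[1,50,99]).round(1))
E
python3 t6.py
```

```text
side_c 100 433 x [609. 692.] zmax 215.0
side_c 120 4 x [620. 641.] zmax 209.0
side_c rim r 98% [48.4 49.5] x [607.9 695.2] z [135.7 214.3] y [101.3 108.8 119.5]
scene_c 100 490 x [606. 698.] zmax 218.0
scene_c 120 141 x [606. 682.] zmax 215.0
scene_c 180 1 x [726. 726.] zmax 28.0
scene_c 200 84 x [715. 730.] zmax 68.0
scene_c 220 134 x [714. 797.] zmax 75.0
scene_c 240 266 x [716. 796.] zmax 97.0
scene_c 260 203 x [715. 798.] zmax 83.0
scene_c 280 209 x [713. 797.] zmax 66.0
scene_c rim r 98% [49.9 52.5] x [604.8 699.3] z [122.4 215.2] y [104.9 116.9 125.7]
```

The space round the wheel is free, and the rim radius about the estimated centre is 49.5–52 mm against 50 expected. I grip the rim at the front and swing over the top.

```bash
cat > wheel.py <<'E'
from bench import arm
from depth import *
U=np.array([0,0,1.])
def w(psi,rad=58,dy=0):
    eps=np.radians(np.interp(psi,[-45,80],[104,46])); psi=np.radians(psi)
    r=-np.sin(psi)*LX+np.cos(psi)*U; z=np.cos(eps)*LX-np.sin(eps)*U; g=WC+r*rad+LY*dy
    return cmd(g,z),z,quat(z,LY),-np.cos(psi)*LX-np.sin(psi)*U
def stroke(p0,p1,step=-10,feed=40,grip=30,thr=12):
    p,z,q,_=w(p0,dy=3)
    arm.goto(p-60*z,q); 
    print("appr",arm.move_linear(p,feed=120,until_force=10)); 
    p,z,q,_=w(p0); arm.move_linear(p,feed=60)
    arm.clamp(grip); arm.sleep(.1); print("open",arm.get_opening(),"F",arm.get_contact_force().round(1),"t",arm.get_time())
    ps=np.arange(p0+step,p1+np.sign(step)*.1,step); base=arm.get_contact_force()
    for a in ps:
        p,z,q,t=w(a); r=arm.move_linear(p,feed=feed,rot=q,until_force=thr)
        f=arm.get_contact_force(); tp=arm.get_tool_pos()
        print(int(a),r,"df",(f-base).round(1),"tang",round(float((f-base)@t),1),"err",np.linalg.norm(tp-p).round(1))
        if r or abs((f-base)@t)>thr: print("STOP"); break
    print("t",arm.get_time())
    s=arm.snapshot("side"); print("depth",pindepth(s))
    return s
E
cat > p10.py <<'E'
from wheel import *
for a in (80,20,-45):
    p,z,q,_=w(a);print(a,arm.ik(p,q) is not None,arm.ik(p-60*z,q) is not None,p.round())
tp=arm.get_tool_pos(); 
p,z,q,_=w(80); mid=p-60*z; mid[2]=380
a=arm.ik(mid,q); print(mid, a is not None,tp)
arm.goto(mid,q)
s=stroke(80,-45)
cv2.imwrite("pics/s10.png",s["image"][100:340,280:600,::-1].repeat(2,0).repeat(2,1))
E
python3 p10.py
```

```text
80 True True [620. 115. 153.]
20 True True [644. 114. 190.]
-45 True True [689. 111. 177.]
[578.09694936 117.61358601 380.        ] True [575.04782626 -23.96048946 284.49407395]
appr False
open 14.735660699317311 F [-1.3 -0.5  0.8] t 21.95
70 True df [-1.  -0.6  1.4] tang -0.9 err 4.0
STOP
t 22.1583
depth (np.float64(55.76891005528292), np.float64(3.522753532142771), np.int32(177))
```

View pics/s10.png

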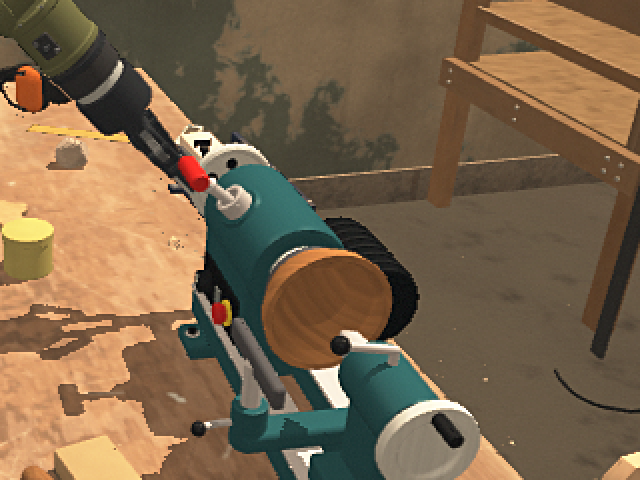

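The rim is gripped, with the opening at 14.7 mm. The stop was only a starting transient: the tangential force has fallen to under 1 N and the depth is unchanged. I carry on with a higher threshold.

```bash
cat > p11.py <<'E'
from wheel import *
base=arm.get_contact_force()
for a in range(70,-46,-10):
    p,z,q,t=w(a); r=arm.move_linear(p,feed=40,rot=q,until_force=30)
    f=arm.get_contact_force(); tp=arm.get_tool_pos()
    print(a,r,"df",(f-base).round(1),"tang",round(float((f-base)@t),1),"err",np.linalg.norm(tp-p).round(1),arm.get_opening().round(1))
    if r or abs((f-base)@t)>20: 
        print("STOP"); break
s=arm.snapshot("side"); print("depth",pindepth(s),arm.get_time())
cv2.imwrite("pics/s11.png",s["image"][100:340,280:600,::-1].repeat(2,0).repeat(2,1))
E
python3 p11.py
```

```text
Traceback (most recent call last):
  File "p11.py", line 6, in <module>
    print(a,r,"df",(f-base).round(1),"tang",round(float((f-base)@t),1),"err",np.linalg.norm(tp-p).round(1),arm.get_opening().round(1))
                                                                                                           ^^^^^^^^^^^^^^^^^^^^^^^
AttributeError: 'float' object has no attribute 'round'
```

```bash
sed -i 's/arm.get_opening().round(1)/round(arm.get_opening(),1)/; s/range(70,/range(60,/' p11.py; python3 p11.py
```

```text
60 False df [-4.3 -0.5  3. ] tang -0.4 err 1.0 15.1
50 False df [-8.5 -0.9  4.2] tang 2.2 err 1.3 14.5
40 False df [-10.2  -1.5   6.6] tang 3.5 err 1.1 14.6
30 False df [-11.1  -1.    7.8] tang 5.7 err 0.7 15.0
20 False df [-12.2  -0.7   8. ] tang 8.7 err 0.8 14.8
10 False df [-26.6  -1.3  16.6] tang 23.1 err 5.0 14.7
STOP
depth (np.float64(81.90086091441353), np.float64(0.06569662128011573), np.int32(169)) 24.65
```

View pics/s11.png

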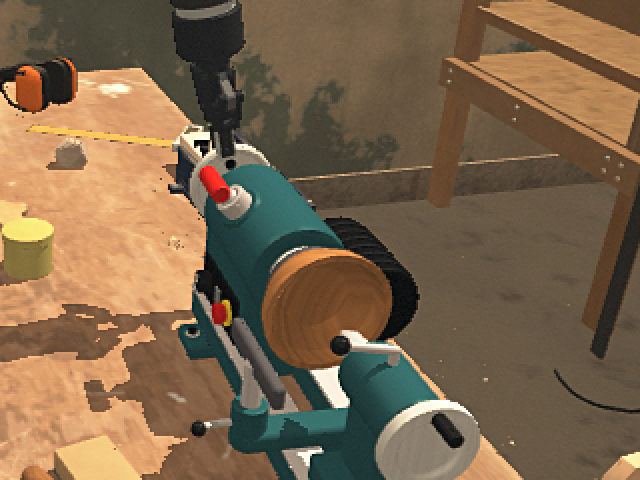

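The side view shows the handle down close to the bush, the measured depth is about 80 mm (77–82 expected), and the wheel has stopped with a clear force rise. I open, retreat, shut the fingers and press along the bore.

```bash
cat > p12.py <<'E'
from wheel import *
p,z,q,_=w(13); arm.move_linear(p,feed=40,rot=q)
arm.open_gripper()
tp=arm.get_tool_pos(); arm.move_linear(tp-70*z,feed=150); arm.sleep(.1)
s=arm.snapshot("side"); print("depth",pindepth(s),arm.get_time())
arm.clamp(30)
q=quat(-BZ,LY)
P=lambda h: BUSH+BZ*(h-11.7)
arm.goto(P(120),q); arm.move_linear(P(60),feed=100); arm.sleep(.2)
f0=arm.get_contact_force(); print("f0",f0,arm.get_time())
r=arm.move_linear(P(34),feed=40,until_force=8); print("near",r,(arm.get_tool_pos()-BUSH)@BZ+11.7)
r=arm.move_linear(P(15),feed=20,until_force=30); h=(arm.get_tool_pos()-BUSH)@BZ+11.7
f=arm.get_contact_force()-f0; print("press",r,"h",h,"F along bore",f@BZ,f.round(1),arm.get_time())
arm.sleep(.2); f=arm.get_contact_force()-f0; print((f@BZ),(arm.get_tool_pos()-BUSH)@BZ+11.7)
s=arm.snapshot("side"); print("depth",pindepth(s))
cv2.imwrite("pics/s12.png",s["image"][100:340,280:600,::-1].repeat(2,0).repeat(2,1))
E
python3 p12.py
```

```text
depth (np.float64(81.75332834417561), np.float64(0.4114234462624107), np.int32(169)) 26.35
f0 [ 0.16731515 -0.46908213  0.0435159 ] 28.9333
near False 33.89547148850417
press True h 18.426059774441697 F along bore 20.170488880310714 [-15.3   2.1  13.2] 30.5
17.167119551732462 18.56779424499193
depth (np.float64(101.3941436344647), np.float64(0.22718890719877563), np.int32(118))
```

View pics/s12.png

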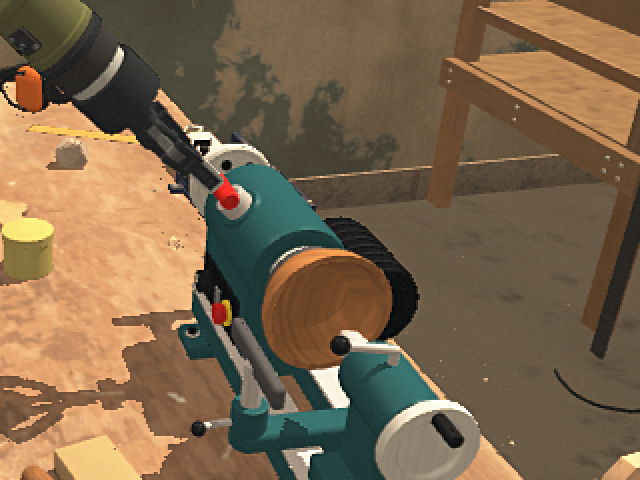

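Pressing ended at h≈18.5 mm (home is 20, within the 1–2 mm calibration), and the side view shows the handle on the bush. I back off and verify with the fingers clear.

```bash
cat > p13.py <<'E'
from wheel import *
P=lambda h: BUSH+BZ*(h-11.7)
arm.move_linear(P(90),feed=120); arm.sleep(.2)
tp,tq=arm.get_tool_pos(),arm.get_tcp_rot()
s=arm.snapshot("wrist");cv2.imwrite("pics/w13.png",s["image"][:,:,::-1]);W=pts(s,T(tp,tq)@s["tool_from_camera"])
m=red(s["image"])>0; w_=W[m]; w_=w_[np.linalg.norm(w_-BUSH,axis=1)<60]; k=(w_-BUSH)@BZ; print("handle far side above mouth",np.percentile(k,[50,95,99]).round(1),len(k))
s=arm.snapshot("side"); print("depth",pindepth(s),arm.get_time())
c=s["image"][140:260,320:480,::-1];cv2.imwrite("pics/s13.png",cv2.resize(c,None,fx=5,fy=5,interpolation=cv2.INTER_CUBIC))
E
python3 p13.py
```

```text
handle far side above mouth [18.4 20.3 20.9] 2732
depth (np.float64(94.43637055232344), np.float64(0.6314393916243007), np.int32(173)) 31.8
```

View pics/s13.png

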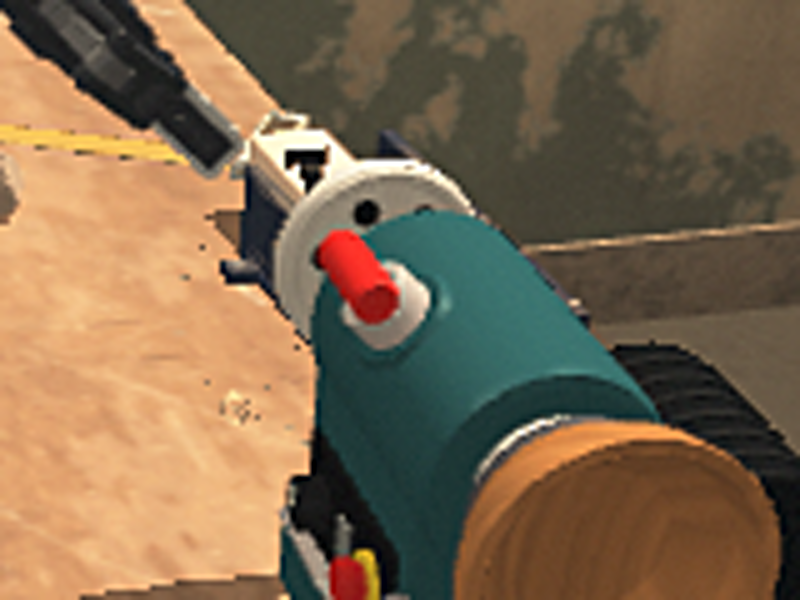

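View pics/w13.png

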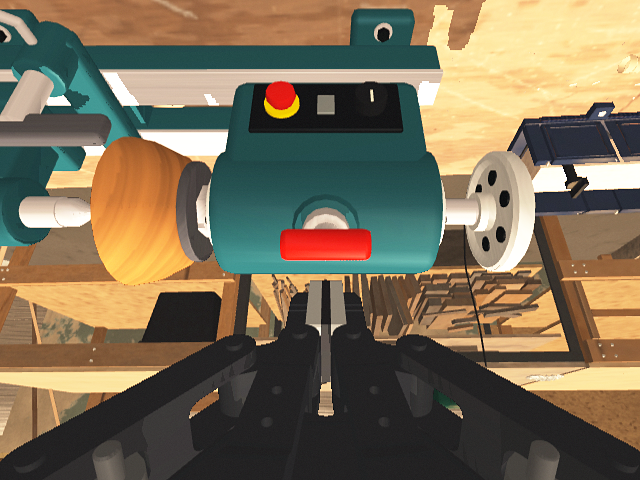

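The handle's far side measures 20.3–20.9 mm above the mouth (20 means home). In the side view the bar rests on the bush at (360,275), with the fingers clear of it. I hand in.

```bash
python3 -c "
from bench import arm
print(arm.get_contact_force(),arm.get_time()); print(arm.close_job())"
```

```text
[-0.01308358 -0.50160166  0.28013242] 31.8
the job is handed in; nothing more can be done
None
```

The spindle is locked: the lock pin is through the cross-hole and pressed home on the bush. I handed in at 31.8 s; no verdict is reported.

**What I did**
- I gripped the small red pin by its bar ends and slid it into the bush with under 2 N of force. After letting go, it rested at about 55 mm depth (54 expected).
- I turned the handwheel by its rim until the pin dropped and stopped it, at about 81 mm by the side camera (77 to 82 expected).
- I pressed along the bore with shut fingers, set to stop at a 30 N change, then backed off.

**Last checks**
- With the fingers clear, the handle's far side was 20 to 21 mm above the bush mouth (20 is home). The side camera gave a depth of about 94 mm, against 92 for home and within calibration.
- In the wrist picture taken with the pin in the grip, the chisel, tin and block stood apart and clear of the work. I planned moves to stay clear of them but did not measure their positions again at the end.

**What disagreed**
- **Fingertip position:** the fingertips end about 31 mm behind where the description puts them relative to the reported TCP. My first grasp closed on nothing; a touch on the bare bench showed the offset, and I corrected for it from then on.
- **First wheel stroke:** it stopped early on a starting transient at a 12 N threshold. I carried on at 30 N.

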